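Dip the waste can and present the gauge rod for reading

ROBOT

A 6-joint arm with a two-finger parallel gripper is mounted at the origin on the work surface. World frame = base frame: x ahead of the robot, y to its left, z up, the work surface at z = 0. Lengths are in m, angles in rad, forces in N, time in s.
With the tool pointing down it reaches from about 0.25 to 0.775 m from the base axis. Payload 4 kg.
Tool frame: the origin (TCP) lies at the centre of the arm's flange, where the gripper is bolted on; the fingertips stand 199 mm ahead of it and the grasp point (between the pads) lies 180 mm ahead of it (robot.tcp_to_tips is the z of the fingertips in the tool frame, in m); z points along the fingers, y is the line along which they close (so a half turn about z gives the same grasp; the last joint's range is limited). The gripper opens to 94 mm and grips with 3 to 60 N. Pads are 16 mm wide; open, the fingers measure 119 mm over their backs; the gripper's body (75 mm by 177 mm) begins 78 mm behind the grasp point.
Start: joints at [-1.222, 0.087, 1.371, -0, 1.684, -0.103], TCP at [0.24, -0.495, 0.405] pointing down, gripper open.
Joint ranges: [-3.1, 3.1], [-0.76, 2.03], [0.27, 2.55], [-1.08, 4.22], [0.17, 2.65], [-2.57, 2.57]. Speed limits (rad/s): [2.79, 2.79, 3.14, 3.14, 3.14, 3.14].

INTERFACE

Orientations are given as [roll, pitch, yaw] about the fixed x, y, z axes, in that order (R = Rz(yaw) Ry(pitch) Rx(roll)).
In Python, from bench import robot gives the robot as it stands.
- The arm moves only by the tool play_rows, never from a script. Its arguments are lists of equal length, an entry for each row: "translation": the shift along the tool's x, y, z scaled (see below), a list of three; "twist": the turn, a rotation vector about the tool's x, y, z scaled (see below), a list of three; "gripper": the opening, from -1 (shut) to 1 (fully open). A call has 1 to 8 rows; each row shifts and turns the commanded pose from where the row before left it, along the tool's axes as they then stand; what a row does not reach is not made up. The controller multiplies each number of a shift by 0.04 m and each number of a turn by 0.1 rad. A row lasts 1/10 s, in which the tool goes at most 50 mm and 8.59 degrees, less where a joint would pass 70% of its speed; a pose out of reach is approached as far as the arm can. A call with a number of a shift or a turn outside -1 to 1 is refused whole. A call with a gripper value outside its range is refused whole. The fingers move at their own pace and stop on an object; the grip force is fixed at half the most. Time passes only in rows, so rows that do not move let the fingers close. It gives the time, the measured TCP pose, the force, the opening and the grip force at its end, in the units of the state.
- robot.get_obs(): the state, without advancing time (a new reading comes with each control period).
- robot.snapshot(name): name is "scene" or "top" or "wrist"; returns the picture (480x640x3 uint8, red, green, blue); there is no depth.
- robot.camera_model(name): a dict with "camera_matrix" (3x3 intrinsics, pixels), "rvec" (rotation vector, rad) and "tvec" (3), from world to camera coordinates, as OpenCV has them. Camera axes: x right, y down, z forward; pixel columns grow to the right and rows downward; lengths in m; the calibration is good to about 2 mm. A picture is of the moment at which its call begins: read the wrist's pose just before it. camera_model takes no time and is no camera call; for the wrist camera it gives the pose at the moment of the call.
- robot.close_job(): hands the job in; it is judged then, once.
Trained networks look in the newest picture that a camera, given by its name, has taken for a name from the list of things; names that differ only in an ending like _2 or _b are one class to them, and where a whole thing is asked for, a point or a joint stands for the part that bears it (a point fixed in the world has none). Each returns a list of dicts, best first, with "score" (0 to 1); they miss things now and then, are a little off and sometimes report something else, mostly with a low value. They report only what shows in the picture. A call takes as long as a camera call.
- robot.recognise(name, camera): "centre" ([x, y, z] in m, in world coordinates, good to about 4 mm: the middle of the surface that is visible of it).
- robot.spot_point(name, camera): "centre" ([x, y, z] in m, in world coordinates, good to about 4 mm: a listed point, or the origin of a listed thing).
The state is a dict: "time": time; "joint_positions": joint angles; "qvel": joint speeds; "joint_torque": joint torques, N m; "tool_pos": TCP position; "ee_rot": TCP orientation; "wrist_force": force on the tool from outside, world axes, zero at the start; "wrist_torque": the same for the moment, N m; "width": finger opening in m; "finger_force": force on a finger pad.
Only numpy, scipy, OpenCV 4.12 (cv2) and the standard library are available. Lean on these libraries where they do the work, as an engineer would, in place of code of your own. Each camera call takes 0.05 s, during which the arm holds its last target. There are 200 camera calls.

TASK

Before the chromatograph is started somebody must know how full the waste can is: take the gauge rod out of its holder, lower it into the waste can's guide tube without forcing it until its collar stops on the tube's rim, leave it there a moment, then draw it right out again. Present it for reading: finish while holding the rod still and level, its bare tip over the white spill tray and well clear above it; do not put the rod down or let go. On the way the rod must not touch the tray or the bench, and the other things on the bench stay where they are.

Things in the scene. Friction and masses are not known exactly. Their poses are not given: they have to be found in the camera images.
- rod: steel gauge rod, 60 to 110 g, upright in the holder at the start. Origin: centre of the collar's underside, z up along the rod. Below: round stem 10 mm in diameter, 105 mm long, with engraved rings, tapered to 5 mm over its last 8 mm. Above: collar 30 mm in diameter, 10 mm high; neck 12 mm in diameter up to 30 mm; then a grey disc-shaped finger tab. Top of the rod 66 mm above the origin
- rod_tab (a point): centre of the finger tab, on the rod's axis 48 mm above its origin: an upright disc 36 mm in diameter, 12 mm thick, its flat faces to the rod's +y and -y. Fingers that close along y on the flats may lean any way about y: taken at a 45 degree lean with the rod upright, the hand leans 45 degrees the other way when the rod is level
- rod_tip (a point): lower end of the rod's stem, on its axis 105 mm below the rod's origin
- holder: fixed weighted holder: dark steel disc base 90 mm in diameter, 12 mm thick, with an upright clear tube 24 mm outside, 16 mm bore. Origin on the bench under the tube's axis. The rod stands in it with the collar on the tube's rim
- holder_mouth (a point): centre of the rim of the holder's tube, 125 mm above the bench
- can: fixed opaque white waste can, 180 mm (its x) by 130 mm (its y), 95 mm high, origin centre of its underside; on its top a grey ribbed filler cap (50 mm in diameter, closed, 24 mm high, at x +50, y +12 mm), a white carry handle (25 mm high, at y -38 mm) and the slender grey guide tube at x -50, y +30 mm
- tube_mouth (a point): centre of the rim of the can's guide tube: upright, 24 mm outside, 16 mm bore, open, rim 125 mm above the bench and 30 mm above the can's top; the bore guides the stem for 50 mm and is hollow below; nothing stops the rod but its collar on this rim
- tray: fixed white shallow spill tray, 180 mm (its x) by 220 mm (its y), rim 24 mm high; origin centre of its underside
- beaker: glass beaker, 68 mm across, 90 mm tall; stands loose on the bench, to be left alone; origin at the middle of its underside
- amber_bottle: amber glass bottle, 70 mm across, 150 mm tall; stands loose on the bench, to be left alone; origin at the middle of its underside
- wash_bottle: white wash bottle, 68 mm across, about 190 mm tall with its bent spout; stands loose on the bench, to be left alone; origin at the middle of its underside
- tip_box: grey pipette-tip box with clear cover, 82 x 117 x 66 mm; stands loose on the bench, to be left alone; origin at the middle of its underside
- jar: white screw-top jar, 52 mm across, 55 mm tall; stands loose on the bench, to be left alone; origin at the middle of its underside
- wrench: small steel wrench lying flat, 110 mm long; stands loose on the bench, to be left alone; origin at the middle of its underside
- flask: glass conical flask, 80 mm across, 118 mm tall; stands loose on the bench, to be left alone; origin at the middle of its underside

How it is judged:
By the outcome, as a careful person would: the job done as asked, in the order asked, and still so for the second after the job is handed in, while the arm keeps its last pose, push and grip.
It also fails if it takes over 58 s, if anything falls off the work surface, if the arm or the gripper's body presses on something with over 40 N, if the wrist force passes 120 N, or if a joint passes its speed limit or range.

## Working session

There is one attempt and no reset: what is moved stays moved. The work goes in short steps, Python scripts to look and compute and a tool call to move; the robot and the scene stay as the last step left them, time stands still between calls to the robot, and variables do not carry over. Pictures are saved under pics/ and viewed, at most 13 in all, crops included, and the job is handed in when it is done.

Besides the shell and the picture viewer there is one more tool, called after "Request:" by a JSON object that holds its "name" and its "arguments", one argument or row to a line. play_rows: Moves the arm, as the interface text tells. Its arguments: {"type":"object","properties":{"translation":{"type":"array","items":{"type":"array","items":{"type":"number","minimum":-1,"maximum":1}}},"twist":{"type":"array","items":{"type":"array","items":{"type":"number","minimum":-1,"maximum":1}}},"gripper":{"type":"array","items":{"type":"number"}}},"required":["translation","twist","gripper"]}

```bash
mkdir -p pics
cat > h.py <<'E'
import numpy as np, cv2
from scipy.spatial.transform import Rotation as R
from bench import robot
def snap(c,fn=None):
    im=robot.snapshot(c)
    if fn: cv2.imwrite('pics/'+fn,im[:,:,::-1])
    return im
def find(names,c,f='spot_point'):
    for n in names:
        r=getattr(robot,f)(n,c)
        print(c,f,n,[(np.round(d['centre'],4).tolist(),round(d['score'],2)) for d in r[:2]])
E
python3 - <<'E'
from h import *
a=snap('scene','s0.png');b=snap('top','t0.png')
find(['rod_tab','rod','holder_mouth','tube_mouth','can','tray'],'top')
find(['rod_tab','rod','holder_mouth','tube_mouth','rod_tip'],'scene')
find(['beaker','amber_bottle','wash_bottle','tip_box','jar','wrench','flask'],'top')
print(robot.get_obs())
E
```

```text
top spot_point rod_tab [([0.5018, 0.2906, 0.1697], 0.5), ([0.4926, -0.2442, 0.1259], 0.19)]
top spot_point rod [([0.5022, 0.2949, 0.124], 0.75)]
top spot_point holder_mouth [([0.5013, 0.2938, 0.1214], 0.93)]
top spot_point tube_mouth [([0.4917, -0.2455, 0.1275], 0.95)]
top spot_point can [([0.538, -0.2812, -0.002], 0.87)]
top spot_point tray [([0.5844, -0.0019, -0.004], 0.75)]
scene spot_point rod_tab [([0.5022, 0.2956, 0.1719], 0.57)]
scene spot_point rod [([0.5014, 0.2918, 0.1234], 0.57)]
scene spot_point holder_mouth [([0.5012, 0.2942, 0.1261], 0.65)]
scene spot_point tube_mouth [([0.5006, 0.2909, 0.0013], 0.74), ([0.7391, -0.205, 0.0034], 0.72)]
scene spot_point rod_tip []
top spot_point beaker [([0.7483, 0.2205, -0.0008], 0.63)]
top spot_point amber_bottle [([0.6299, -0.4941, 0.0056], 0.81)]
top spot_point wash_bottle [([0.5939, 0.4663, 0.0001], 0.79), ([0.7419, -0.2059, 0.0033], 0.57)]
top spot_point tip_box [([0.3837, -0.0431, -0.0012], 0.64)]
top spot_point jar [([0.7432, -0.2039, 0.0014], 0.93)]
top spot_point wrench [([0.4041, 0.0762, 0.0012], 0.69)]
top spot_point flask [([0.5148, -0.4598, 0.0024], 0.58), ([0.6294, -0.492, 0.0036], 0.49)]
{'time': 1.0, 'joint_positions': array([-1.22213598e+00,  8.72042532e-02,  1.37067132e+00, -1.25347918e-05,
        1.68360119e+00, -1.03078731e-01]), 'qvel': array([-0.00119565,  0.00070532, -0.00015918, -0.00030938, -0.00069602,
       -0.00051962]), 'joint_torque': array([-1.78284870e-03, -3.40055215e+01, -3.02608323e+01,  7.15587381e-02,
        2.35678651e-02,  2.01278380e-05]), 'tool_pos': array([ 0.2400988 , -0.49483286,  0.40471812]), 'ee_rot': array([3.14147866e+00, 2.43135974e-05, 4.51737660e-01]), 'wrist_force': array([-0.70239857, -0.12284584, -0.38482465]), 'wrist_torque': array([-0.04626728, -0.06119033,  0.00376957]), 'finger_force': 0.0, 'width': 0.09364400546803182}
```

View pics/s0.png

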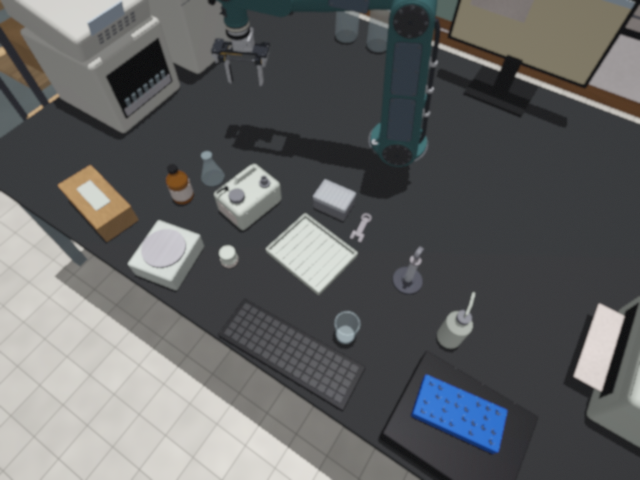

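View pics/t0.png

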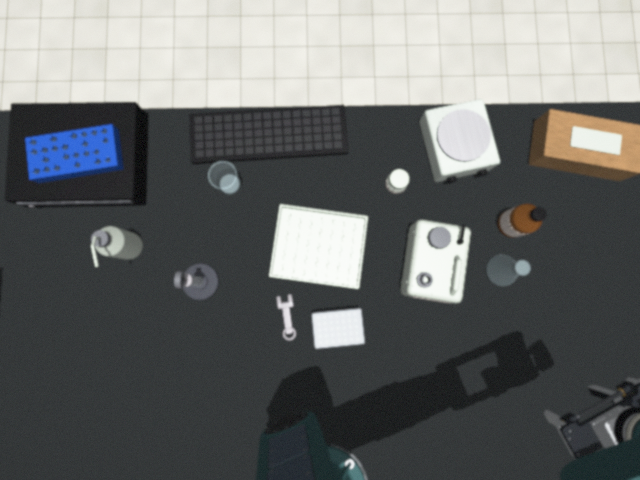

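The scene view shows the rod in its dark-based holder at about (410,270) px, the can at (248,195) and the tray at (312,252). The top view shows the guide tube at (424,280) and the tray at (319,247), which agrees with the networks. Next I move to look at the tab's yaw from close by.

```bash
cat >> h.py <<'E'
def pose():
    o=robot.get_obs(); return np.array(o['tool_pos']),R.from_euler('xyz',o['ee_rot']),o
def plan(p1,R1,n,p0=None,R0=None,g=1):
    """rows from the present pose to p1,R1 (n rows), in move units"""
    if p0 is None: p0,R0,_=pose()
    p,r=np.array(p0,float),R0; p0=p.copy(); rv=(R0.inv()*R1).as_rotvec()
    T=[];W=[]
    for i in range(1,n+1):
        s=i/n; pt=p0+s*(np.array(p1)-p0); rt=R0*R.from_rotvec(rv*s)
        t=np.round(r.inv().apply(pt-p)/.04,2); w=np.round((r.inv()*rt).as_rotvec()/.1,2)
        p=p+r.apply(t*.04); r=r*R.from_rotvec(w*.1); T.append((t+0).tolist()); W.append((w+0).tolist())
    for k in range(0,n,8): print('T',T[k:k+8],'\nW',W[k:k+8])
    return p,r
def st():
    p,r,o=pose(); print('t',round(o['time'],2),'p',np.round(p,4),'rpy',np.round(o['ee_rot'],4),'q',np.round(o['joint_positions'],3),'F',np.round(o['wrist_force'],2),'w',round(o['width'],4),'ff',round(o['finger_force'],1))
def cam():
    m=robot.camera_model('wrist'); Rc=R.from_rotvec(np.ravel(m['rvec'])); c=-Rc.inv().apply(np.ravel(m['tvec'])); return np.array(m['camera_matrix']),Rc,c
E
python3 - <<'E'
from h import *
K,Rc,c=cam(); p,r,_=pose()
print(K, r.inv().apply(c-p), (r.inv()*Rc.inv()).as_matrix().round(3))
plan([0.40,0.20,0.42],R.from_euler('xyz',[np.pi,0,0.9]),24)
E
```

```text
[[344.53112198   0.         321.62322099]
 [  0.         344.53112198 231.97843884]
 [  0.           0.           1.        ]] [ 0.07675528 -0.00058691  0.01999893] [[ 0.    -0.965 -0.264]
 [ 1.     0.     0.   ]
 [-0.    -0.264  0.965]]
T [[0.47, -0.58, -0.02], [0.47, -0.57, -0.01], [0.49, -0.56, -0.02], [0.5, -0.55, -0.01], [0.5, -0.54, -0.02], [0.52, -0.53, -0.02], [0.53, -0.53, -0.01], [0.54, -0.51, -0.02]] 
W [[0.0, 0.0, -0.19], [0.0, 0.0, -0.18], [0.0, 0.0, -0.19], [0.0, 0.0, -0.19], [0.0, 0.0, -0.18], [0.0, 0.0, -0.19], [0.0, 0.0, -0.19], [0.0, 0.0, -0.18]]
T [[0.54, -0.5, -0.01], [0.56, -0.5, -0.02], [0.56, -0.48, -0.02], [0.58, -0.47, -0.01], [0.58, -0.46, -0.02], [0.59, -0.45, -0.01], [0.6, -0.44, -0.02], [0.61, -0.42, -0.02]] 
W [[0.0, 0.0, -0.19], [0.0, 0.0, -0.19], [0.0, 0.0, -0.18], [0.0, 0.0, -0.19], [0.0, 0.0, -0.19], [0.0, 0.0, -0.18], [0.0, 0.0, -0.19], [0.0, 0.0, -0.19]]
T [[0.62, -0.42, -0.01], [0.62, -0.4, -0.02], [0.63, -0.4, -0.01], [0.64, -0.38, -0.02], [0.64, -0.37, -0.02], [0.65, -0.35, -0.01], [0.66, -0.35, -0.02], [0.67, -0.33, -0.01]] 
W [[0.0, 0.0, -0.19], [0.0, 0.0, -0.18], [0.0, 0.0, -0.19], [0.0, 0.0, -0.19], [0.0, 0.0, -0.18], [0.0, 0.0, -0.19], [0.0, 0.0, -0.19], [0.0, 0.0, -0.18]]
```

Request:
{"name": "play_rows", "arguments": {
  "translation": [
    [0.47,-0.58,-0.02],
    [0.47,-0.57,-0.01],
    [0.49,-0.56,-0.02],
    [0.5,-0.55,-0.01],
    [0.5,-0.54,-0.02],
    [0.52,-0.53,-0.02],
    [0.53,-0.53,-0.01],
    [0.54,-0.51,-0.02]
  ],
  "twist": [
    [0,0,-0.19],
    [0,0,-0.18],
    [0,0,-0.19],
    [0,0,-0.19],
    [0,0,-0.18],
    [0,0,-0.19],
    [0,0,-0.19],
    [0,0,-0.18]
  ],
  "gripper": [1,1,1,1,1,1,1,1]
}}

```text
time: 1.8
tool_pos: [0.2935, -0.2619, 0.41]
ee_rot: [3.141, -0.0, 0.601]
wrist_force: [0.1, 0.2, 1.5]
width: 0.0939
finger_force: 0.0
```

Request:
{"name": "play_rows", "arguments": {
  "translation": [
    [0.54,-0.5,-0.01],
    [0.56,-0.5,-0.02],
    [0.56,-0.48,-0.02],
    [0.58,-0.47,-0.01],
    [0.58,-0.46,-0.02],
    [0.59,-0.45,-0.01],
    [0.6,-0.44,-0.02],
    [0.61,-0.42,-0.02]
  ],
  "twist": [
    [0,0,-0.19],
    [0,0,-0.19],
    [0,0,-0.18],
    [0,0,-0.19],
    [0,0,-0.19],
    [0,0,-0.18],
    [0,0,-0.19],
    [0,0,-0.19]
  ],
  "gripper": [1,1,1,1,1,1,1,1]
}}

```text
time: 2.6
tool_pos: [0.3467, -0.0305, 0.4153]
ee_rot: [3.141, -0.0, 0.752]
wrist_force: [-0.0, -0.9, -1.1]
width: 0.0941
finger_force: 0.0
```

Request:
{"name": "play_rows", "arguments": {
  "translation": [
    [0.62,-0.42,-0.01],
    [0.62,-0.4,-0.02],
    [0.63,-0.4,-0.01],
    [0.64,-0.38,-0.02],
    [0.64,-0.37,-0.02],
    [0.65,-0.35,-0.01],
    [0.66,-0.35,-0.02],
    [0.67,-0.33,-0.01]
  ],
  "twist": [
    [0,0,-0.19],
    [0,0,-0.18],
    [0,0,-0.19],
    [0,0,-0.19],
    [0,0,-0.18],
    [0,0,-0.19],
    [0,0,-0.19],
    [0,0,-0.18]
  ],
  "gripper": [1,1,1,1,1,1,1,1]
}}

```text
time: 3.4
tool_pos: [0.4, 0.2015, 0.4201]
ee_rot: [3.141, -0.0, 0.901]
wrist_force: [-0.3, -1.1, 0.7]
width: 0.0942
finger_force: 0.0
```

Run:
```python
from h import *
st(); im=snap('wrist','w0.png'); find(['rod_tab','holder_mouth','rod'],'wrist')
K,Rc,c=cam()
def pr(x): v=K@(Rc.apply(np.array(x)-c)); return (v[:2]/v[2]).round(0)
print(pr([.502,.293,.172]),pr([.502,.293,.125]),pr([.502,.293,0])); st()
```

```text
t 3.4 p [0.4    0.2015 0.4201] rpy [ 3.1411e+00 -4.0000e-04  9.0080e-01] q [ 0.34  -0.145  1.567 -0.     1.719  1.01 ] F [-0.31 -1.07  0.67] w 0.0942 ff 0.0
wrist spot_point rod_tab [([0.501, 0.29, 0.1707], 0.96)]
wrist spot_point holder_mouth [([0.503, 0.2931, -0.0001], 0.42)]
wrist spot_point rod [([0.4992, 0.2898, 0.1243], 0.88)]
[360.  34.] [353.  53.] [343.  80.]
t 3.6 p [0.4    0.2004 0.4197] rpy [3.1415e+00 1.1000e-03 9.0090e-01] q [ 3.380e-01 -1.460e-01  1.568e+00 -1.000e-03  1.720e+00  1.008e+00] F [ 0.51 -1.09 -0.18] w 0.0943 ff 0.0
```

View pics/w0.png

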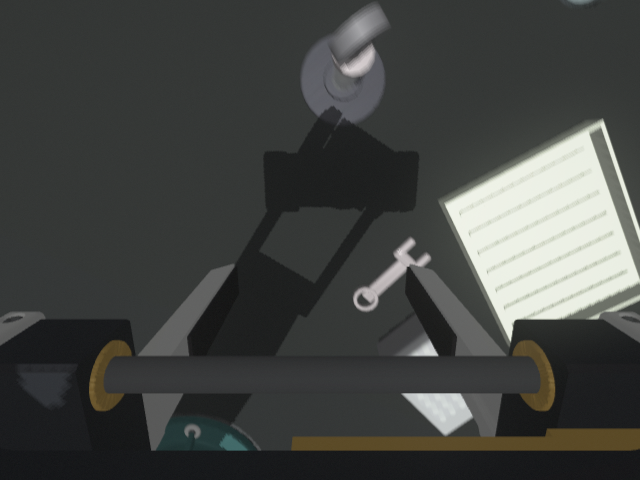

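The wrist view shows the tab edge-on at about (360,34) px, above the bright collar at (355,58). I'll fit its yaw with a projected model and check the wrist angles for both hand choices.

Run:
```python
from h import *
K,Rc,c=cam(); im=cv2.imread('pics/w0.png'); g=cv2.cvtColor(im,cv2.COLOR_BGR2GRAY)
def pr(X): v=Rc.apply(np.asarray(X)-c)@K.T; return v[:,:2]/v[:,2:]
def hull(m,X): cv2.fillConvexPoly(m,cv2.convexHull(np.round(pr(X)).astype(np.int32)),1)
a=np.linspace(0,2*np.pi,40); C,S=np.cos(a),np.sin(a)
def cyl(r,z0,z1): return np.r_[np.c_[r*C,r*S,0*a+z0],np.c_[r*C,r*S,0*a+z1]]
tab=np.r_[np.c_[.018*C,0*a-.006,.048+.018*S],np.c_[.018*C,0*a+.006,.048+.018*S]]
roi=np.s_[0:78,300:420]
print(g[0:80:8,320:400:8])
best=[]
for th in (95,110,125):
  M=(g>th)[roi]
  res=[]
  for yaw in np.arange(-90,90,3):
    Rz=R.from_euler('z',yaw,degrees=True)
    for dx in np.arange(-.006,.0061,.003):
      for dy in np.arange(-.006,.0061,.003):
        o=np.array([.501+dx,.291+dy,.125]); m=np.zeros(g.shape,np.uint8)
        hull(m,o+cyl(.015,0,.01)); hull(m,o+cyl(.006,.01,.03)); hull(m,o+Rz.apply(tab))
        m=m[roi]>0; res.append(((m&M).sum()/(m|M).sum(),yaw,o[0],o[1]))
  res.sort(reverse=True); print(th,np.round(res[:4],4).tolist())
# wrist joints
def wr(Rt,j1,q23):
  M=(R.from_euler('z',j1)*R.from_euler('y',q23)).inv()*Rt
  out=[]
  e=M.as_euler('ZYZ'); 
  for s in (1,-1):
    f=np.array(e) if s==1 else np.array([e[0]+np.pi,-e[1],e[2]+np.pi])
    f[2]-=np.pi/2; out.append(((f+np.pi)%(2*np.pi)-np.pi).round(2).tolist())
  return out
for n,j1,q23 in(('pick',.66,1.6),('can',-.58,1.5),('end',0,1.4)):
  for yaw in (0,np.pi):
    z=np.array([.7071,0,-.7071]); x=np.array([.7071,0,.7071])*(1 if yaw==0 else -1)
    print(n,yaw,wr(R.from_matrix(np.c_[x,np.cross(z,x),z]),j1,q23))
```

```text
[[ 55  55  57  56  56  57  56  58  55  55]
 [ 55  54  56  55  56  62 101 104  57  56]
 [ 56  56  56  55  96 127 136 122  96  57]
 [ 56  57  58  90 138 158 144 128  97  57]
 [ 56  56  78 123 146 163 137  97  59  56]
 [ 74  90 105 123 139 133  92  59  56  55]
 [ 93  93  95 118 104  69 138  57  56  57]
 [ 94  96  80  91  66 154 201  92  58  57]
 [ 95  91  95 133 169 206 177  92  57  57]
 [ 96  96  96 161 188 165  92  91  74  57]]
95 [[0.663, 15.0, 0.498, 0.291], [0.6611, 12.0, 0.498, 0.291], [0.655, 18.0, 0.498, 0.291], [0.6545, 6.0, 0.501, 0.294]]
110 [[0.637, 21.0, 0.498, 0.291], [0.6308, 24.0, 0.498, 0.291], [0.6299, 18.0, 0.498, 0.291], [0.6275, 15.0, 0.498, 0.291]]
125 [[0.5138, 54.0, 0.495, 0.285], [0.5099, 57.0, 0.495, 0.285], [0.5058, 51.0, 0.495, 0.285], [0.5045, 60.0, 0.495, 0.285]]
pick 0 [[-0.56, 0.95, 2.42], [2.58, -0.95, -0.72]]
pick 3.141592653589793 [[-0.56, 0.95, -0.72], [2.58, -0.95, 2.42]]
can 0 [[0.48, 1.0, 0.86], [-2.66, -1.0, -2.28]]
can 3.141592653589793 [[0.48, 1.0, -2.28], [-2.66, -1.0, 0.86]]
end 0 [[0.0, 0.96, 1.57], [-3.14, -0.96, -1.57]]
end 3.141592653589793 [[0.0, 0.96, -1.57], [-3.14, -0.96, 1.57]]
```

```bash
cat >> h.py <<'E'
PI=np.pi
def ori(az,lean,psi): return R.from_euler('z',az)*R.from_euler('y',-lean)*R.from_euler('z',psi)*R.from_euler('x',PI)
def plan2(pa,pb,n,a,b,G=.18,bk=(0,0),meas=True,show=True):
    """a,b=(az,lean,psi); pa,pb = grasp points (pa None: from present pose); bk backs off along tool z"""
    p,r,_=pose()
    if pa is None: pa=p+r.apply([0,0,G])
    pa,pb=np.array(pa,float),np.array(pb,float); T=[];W=[]
    for i in range(1,n+1):
        s=i/n; rt=ori(*(np.array(a)+s*(np.array(b)-a))); pt=pa+s*(pb-pa)-rt.apply([0,0,G+bk[0]+s*(bk[1]-bk[0])])
        t=np.round(r.inv().apply(pt-p)/.04,2)+0; w=np.round((r.inv()*rt).as_rotvec()/.1,2)+0
        p=p+r.apply(t*.04); r=r*R.from_rotvec(w*.1); T.append(t.tolist()); W.append(w.tolist())
    for k in range(0,n,8): print('T',T[k:k+8],'\nW',W[k:k+8])
    print('max',np.abs(T).max(),np.abs(W).max(),np.linalg.norm(W,axis=1).max(),'end',p.round(3))
E
python3 - <<'E'
from h import *
plan2(None,[.501,.292,.1725],24,(.21,0,.69),(.21,PI/4,PI),bk=(0,.09))
E
```

```text
T [[0.02, -0.07, -0.02], [0.03, -0.08, -0.02], [0.03, -0.07, -0.01], [0.04, -0.08, -0.01], [0.04, -0.07, -0.01], [0.04, -0.08, 0.0], [0.06, -0.08, 0.0], [0.05, -0.08, 0.01]] 
W [[-0.22, 0.25, -1.01], [-0.25, 0.22, -1.02], [-0.26, 0.19, -1.03], [-0.28, 0.17, -1.02], [-0.3, 0.13, -1.02], [-0.31, 0.1, -1.02], [-0.32, 0.07, -1.02], [-0.33, 0.04, -1.02]]
T [[0.07, -0.08, 0.01], [0.08, -0.07, 0.01], [0.08, -0.08, 0.01], [0.09, -0.08, 0.02], [0.1, -0.07, 0.02], [0.11, -0.06, 0.03], [0.12, -0.06, 0.02], [0.13, -0.05, 0.03]] 
W [[-0.33, 0.0, -1.02], [-0.32, -0.03, -1.03], [-0.32, -0.06, -1.02], [-0.32, -0.09, -1.02], [-0.3, -0.13, -1.02], [-0.29, -0.16, -1.02], [-0.27, -0.18, -1.02], [-0.25, -0.21, -1.02]]
T [[0.14, -0.05, 0.03], [0.15, -0.03, 0.04], [0.16, -0.02, 0.03], [0.16, -0.02, 0.04], [0.18, 0.01, 0.04], [0.17, 0.02, 0.04], [0.19, 0.03, 0.05], [0.18, 0.06, 0.04]] 
W [[-0.22, -0.24, -1.03], [-0.21, -0.26, -1.02], [-0.17, -0.27, -1.02], [-0.15, -0.3, -1.02], [-0.11, -0.3, -1.02], [-0.08, -0.32, -1.02], [-0.05, -0.32, -1.02], [-0.02, -0.33, -1.03]]
max 0.19 1.03 1.0817578287213825 end [0.314 0.252 0.364]
```

Request:
{"name": "play_rows", "arguments": {
  "translation": [
    [0.02,-0.07,-0.02],
    [0.03,-0.08,-0.02],
    [0.03,-0.07,-0.01],
    [0.04,-0.08,-0.01],
    [0.04,-0.07,-0.01],
    [0.04,-0.08,0.0],
    [0.06,-0.08,0.0],
    [0.05,-0.08,0.01]
  ],
  "twist": [
    [-0.22,0.25,-1],
    [-0.25,0.22,-1],
    [-0.26,0.19,-1],
    [-0.28,0.17,-1],
    [-0.3,0.13,-1],
    [-0.31,0.1,-1],
    [-0.32,0.07,-1],
    [-0.33,0.04,-1]
  ],
  "gripper": [1,1,1,1,1,1,1,1]
}}

```text
time: 4.4
tool_pos: [0.3804, 0.2181, 0.4205]
ee_rot: [2.878, -0.018, 1.704]
wrist_force: [0.1, -0.2, 0.6]
width: 0.094
finger_force: 0.0
```

Request:
{"name": "play_rows", "arguments": {
  "translation": [
    [0.07,-0.08,0.01],
    [0.08,-0.07,0.01],
    [0.08,-0.08,0.01],
    [0.09,-0.08,0.02],
    [0.1,-0.07,0.02],
    [0.11,-0.06,0.03],
    [0.12,-0.06,0.02],
    [0.13,-0.05,0.03]
  ],
  "twist": [
    [-0.33,0.0,-1],
    [-0.32,-0.03,-1],
    [-0.32,-0.06,-1],
    [-0.32,-0.09,-1],
    [-0.3,-0.13,-1],
    [-0.29,-0.16,-1],
    [-0.27,-0.18,-1],
    [-0.25,-0.21,-1]
  ],
  "gripper": [1,1,1,1,1,1,1,1]
}}

```text
time: 5.2
tool_pos: [0.3504, 0.2359, 0.4033]
ee_rot: [2.736, 0.345, 2.429]
wrist_force: [0.1, -0.4, 0.5]
width: 0.0939
finger_force: 0.0
```

Request:
{"name": "play_rows", "arguments": {
  "translation": [
    [0.14,-0.05,0.03],
    [0.15,-0.03,0.04],
    [0.16,-0.02,0.03],
    [0.16,-0.02,0.04],
    [0.18,0.01,0.04],
    [0.17,0.02,0.04],
    [0.19,0.03,0.05],
    [0.18,0.06,0.04]
  ],
  "twist": [
    [-0.22,-0.24,-1],
    [-0.21,-0.26,-1],
    [-0.17,-0.27,-1],
    [-0.15,-0.3,-1],
    [-0.11,-0.3,-1],
    [-0.08,-0.32,-1],
    [-0.05,-0.32,-1],
    [-0.02,-0.33,-1]
  ],
  "gripper": [1,1,1,1,1,1,1,1]
}}

```text
time: 6.0
tool_pos: [0.3153, 0.2539, 0.364]
ee_rot: [3.118, 0.787, -2.994]
wrist_force: [0.8, -0.8, 0.6]
width: 0.094
finger_force: 0.0
```

Run:
```python
from h import *
st(); im=snap('wrist','w1.png'); find(['rod_tab','holder_mouth','rod'],'wrist'); p,r,_=pose()
K,Rc,c=cam()
def pr(x): v=K@(Rc.apply(np.array(x)-c)); return (v[:2]/v[2]).round(0)
print(pr([.501,.292,.173]),pr([.501,.292,.125])); print((r.as_matrix().T).round(3))
```

```text
t 6.0 p [0.3153 0.2539 0.364 ] rpy [ 3.118   0.7874 -2.9943] q [ 0.66  -0.444  1.988 -0.425  0.915 -0.926] F [ 0.85 -0.76  0.62] w 0.094 ff 0.0
wrist spot_point rod_tab [([0.4984, 0.2905, 0.1721], 0.64)]
wrist spot_point holder_mouth [([0.4991, 0.2942, 0.1265], 0.97)]
wrist spot_point rod [([0.498, 0.2895, 0.127], 0.89)]
[325. 241.] [324. 190.]
[[-0.7   -0.099 -0.707]
 [-0.16   0.987  0.021]
 [ 0.696  0.128 -0.707]]
```

View pics/w1.png

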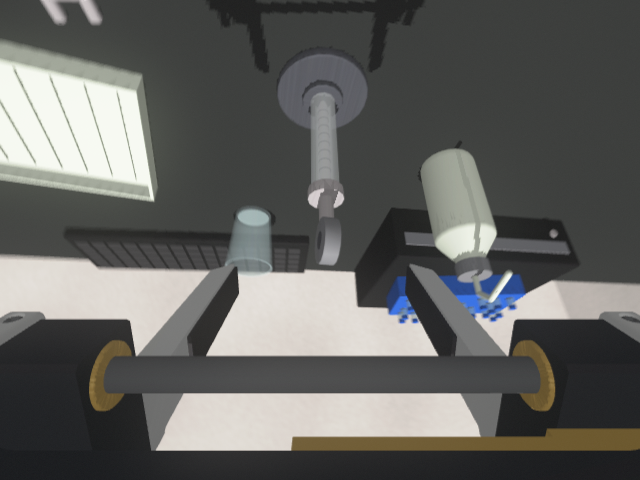

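The tab is at (328,241) px with its left flat partly showing, so the tab yaw is a little below the hand azimuth. I'll overlay candidate yaws on a crop.

Run:
```python
from h import *
K,Rc,c=cam(); im=cv2.imread('pics/w1.png')
a=np.linspace(0,2*np.pi,60); C,S=np.cos(a),np.sin(a)
def pr(X): v=Rc.apply(np.asarray(X)-c)@K.T; return v[:,:2]/v[:,2:]
x0,y0,f=300,205,5; out=[]
for yaw in (None,-18,-12,-6,0,6,12,18):
    k=cv2.resize(im[y0:y0+66,x0:x0+55],None,fx=3.6,fy=4,interpolation=cv2.INTER_CUBIC)
    if yaw is not None:
        Rz=R.from_euler('z',yaw,degrees=True)
        off=np.array([328,241])-pr([[.5,.291,.173]])[0]
        for yy,col in((-.006,(0,255,0)),(.006,(0,0,255))):
            q=pr(np.array([.5,.291,.173])+Rz.apply(np.c_[.018*C,0*a+yy,.018*S]))+off
            cv2.polylines(k,[np.round((q-[x0,y0])*[3.6,4]).astype(np.int32)],True,col,1)
        cv2.putText(k,str(yaw),(3,250),0,.6,(255,255,255),1)
    out.append(k)
cv2.imwrite('pics/c1.png',np.vstack([np.hstack(out[:4]),np.hstack(out[4:])]))
```

```text
(no output)
```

View pics/c1.png

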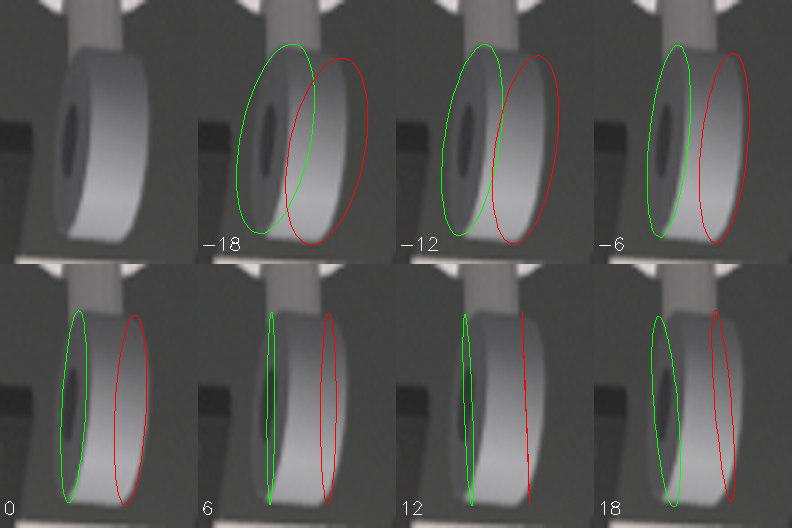

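Tab yaw is about -3° and its centre about (0.500, 0.2935, 0.173). I'll align to that and move in.

Run:
```python
from h import *
p,r,_=pose(); e=(r*R.from_euler('x',-PI)).as_euler('ZYZ'); 
M=(r*R.from_euler('x',-PI)); print(M.as_euler('ZYZ'))
az=np.arctan2(r.as_matrix()[1,2],r.as_matrix()[0,2]); lean=np.arccos(-r.as_matrix()[2,2])
psi=(R.from_euler('y',lean)*R.from_euler('z',-az)*r*R.from_euler('x',-PI)).as_euler('ZYX')[0]%(2*PI)
print(az,lean,psi)
plan2(p+r.apply([0,0,.27]),[.500,.2935,.173],16,(az,lean,psi),(-.05,PI/4,PI),bk=(.09,0))
```

```text
[-2.95957578  0.78572165 -0.0297006 ]
0.18201687816610165 0.7857216507862104 3.1118920510179153
T [[0.0, 0.08, 0.14], [0.01, 0.07, 0.14], [0.0, 0.07, 0.14], [0.01, 0.07, 0.13], [0.0, 0.07, 0.14], [0.01, 0.07, 0.14], [0.0, 0.07, 0.14], [0.01, 0.06, 0.14]] 
W [[0.1, 0.0, 0.08], [0.11, -0.01, 0.09], [0.1, 0.0, 0.08], [0.1, 0.0, 0.09], [0.1, 0.0, 0.08], [0.11, 0.0, 0.08], [0.1, -0.01, 0.09], [0.1, 0.0, 0.08]]
T [[0.0, 0.07, 0.14], [0.01, 0.06, 0.13], [0.0, 0.06, 0.14], [0.0, 0.06, 0.14], [0.01, 0.06, 0.14], [0.0, 0.05, 0.13], [0.01, 0.06, 0.14], [0.0, 0.05, 0.14]] 
W [[0.1, 0.0, 0.09], [0.11, 0.0, 0.08], [0.1, 0.0, 0.08], [0.1, 0.0, 0.09], [0.1, 0.0, 0.08], [0.11, 0.0, 0.09], [0.1, 0.0, 0.08], [0.1, 0.0, 0.08]]
max 0.14 0.11 0.14247806848775008 end [0.373 0.3   0.3  ]
```

Request:
{"name": "play_rows", "arguments": {
  "translation": [
    [0.0,0.08,0.14],
    [0.01,0.07,0.14],
    [0.0,0.07,0.14],
    [0.01,0.07,0.13],
    [0.0,0.07,0.14],
    [0.01,0.07,0.14],
    [0.0,0.07,0.14],
    [0.01,0.06,0.14]
  ],
  "twist": [
    [0.1,0.0,0.08],
    [0.11,-0.01,0.09],
    [0.1,0.0,0.08],
    [0.1,0.0,0.09],
    [0.1,0.0,0.08],
    [0.11,0.0,0.08],
    [0.1,-0.01,0.09],
    [0.1,0.0,0.08]
  ],
  "gripper": [1,1,1,1,1,1,1,1]
}}

```text
time: 7.0
tool_pos: [0.3431, 0.2817, 0.3316]
ee_rot: [3.129, 0.786, -3.094]
wrist_force: [0.5, -0.4, -0.1]
width: 0.0941
finger_force: 0.0
```

Request:
{"name": "play_rows", "arguments": {
  "translation": [
    [0.0,0.07,0.14],
    [0.01,0.06,0.13],
    [0.0,0.06,0.14],
    [0.0,0.06,0.14],
    [0.01,0.06,0.14],
    [0.0,0.05,0.13],
    [0.01,0.06,0.14],
    [0.0,0.05,0.14]
  ],
  "twist": [
    [0.1,0.0,0.09],
    [0.11,0.0,0.08],
    [0.1,0.0,0.08],
    [0.1,0.0,0.09],
    [0.1,0.0,0.08],
    [0.11,0.0,0.09],
    [0.1,0.0,0.08],
    [0.1,0.0,0.08]
  ],
  "gripper": [1,1,1,1,1,1,1,1]
}}

```text
time: 7.8
tool_pos: [0.3731, 0.3009, 0.2998]
ee_rot: [-3.14, 0.786, 3.095]
wrist_force: [0.5, -0.1, 0.8]
width: 0.0942
finger_force: 0.0
```

Run:
```python
from h import *
st(); im=snap('wrist'); find(['rod_tab','rod'],'wrist'); p,r,_=pose(); print((p+r.apply([0,0,.18])).round(4),(r.as_matrix().T).round(3))
cv2.imwrite('pics/w2.png',cv2.resize(im[150:400,200:450,::-1],None,fx=2.2,fy=2.2))
```

```text
t 7.8 p [0.3731 0.3009 0.2998] rpy [-3.1398  0.7858  3.0947] q [ 0.715 -0.161  1.912 -0.682  0.89  -0.504] F [ 0.5  -0.06  0.77] w 0.0942 ff 0.0
wrist spot_point rod_tab [([0.5015, 0.2916, 0.1738], 0.57)]
wrist spot_point rod [([0.4989, 0.2894, 0.1258], 0.56), ([0.5833, -0.0056, 0.0032], 0.53)]
[0.5001 0.2945 0.1723] [[-0.707  0.032 -0.707]
 [ 0.047  0.999 -0.002]
 [ 0.706 -0.035 -0.707]]
```

View pics/w2.png

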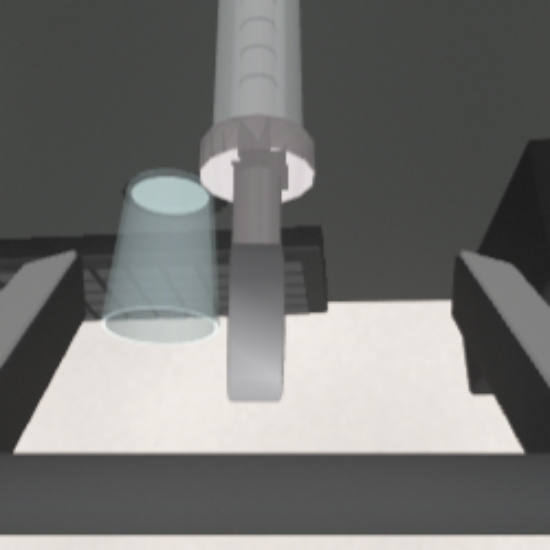

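The tab is edge-on and parallel to the pads, about 2.4 mm to the left of centre. I'll shift that much and close.

Request:
{"name": "play_rows", "arguments": {
  "translation": [
    [0,-0.03,0],
    [0,-0.03,0],
    [0,0,0],
    [0,0,0],
    [0,0,0],
    [0,0,0],
    [0,0,0],
    [0,0,0]
  ],
  "twist": [
    [0,0,0],
    [0,0,0],
    [0,0,0],
    [0,0,0],
    [0,0,0],
    [0,0,0],
    [0,0,0],
    [0,0,0]
  ],
  "gripper": [1,1,1,-1,-1,-1,-1,-1]
}}

```text
time: 8.75
tool_pos: [0.3727, 0.2983, 0.3001]
ee_rot: [-3.14, 0.786, 3.096]
wrist_force: [0.2, 0.3, -0.2]
width: 0.0573
finger_force: 0.0
```

Request:
{"name": "play_rows", "arguments": {
  "translation": [
    [0,0,0],
    [0,0,0],
    [0,0,0],
    [0,0,0],
    [0,0,0],
    [0,0,0]
  ],
  "twist": [
    [0,0,0],
    [0,0,0],
    [0,0,0],
    [0,0,0],
    [0,0,0],
    [0,0,0]
  ],
  "gripper": [-1,-1,-1,-1,-1,-1]
}}

```text
time: 9.35
tool_pos: [0.3727, 0.2983, 0.3001]
ee_rot: [-3.14, 0.786, 3.096]
wrist_force: [0.4, -0.6, 0.8]
width: 0.0116
finger_force: 30.0
```

Run:
```python
from h import *
st(); p,r,_=pose(); g=p+r.apply([0,0,.18]); print(g.round(4))
plan2(None,g+[0,0,.15],16,(-.05,PI/4,PI),(-.05,PI/4,PI))
```

```text
t 9.35 p [0.3727 0.2983 0.3001] rpy [-3.1397  0.7858  3.0957] q [ 0.711 -0.167  1.917 -0.679  0.888 -0.511] F [ 0.37 -0.57  0.79] w 0.0116 ff 30.0
[0.4999 0.2921 0.1729]
T [[-0.17, 0.0, -0.17], [-0.16, 0.0, -0.16], [-0.17, 0.0, -0.17], [-0.16, 0.0, -0.16], [-0.17, 0.0, -0.17], [-0.17, 0.0, -0.16], [-0.16, 0.0, -0.17], [-0.17, 0.0, -0.17]] 
W [[0.01, 0.0, 0.03], [0.0, 0.0, 0.0], [0.0, 0.0, 0.0], [0.0, 0.0, 0.0], [0.0, 0.0, 0.0], [0.0, 0.0, 0.0], [0.0, 0.0, 0.0], [0.0, 0.0, 0.0]]
T [[-0.16, 0.0, -0.16], [-0.17, 0.0, -0.17], [-0.17, 0.0, -0.16], [-0.16, 0.0, -0.17], [-0.17, 0.0, -0.16], [-0.16, 0.0, -0.17], [-0.17, 0.0, -0.16], [-0.16, 0.0, -0.17]] 
W [[0.0, 0.0, 0.0], [0.0, 0.0, 0.0], [0.0, 0.0, 0.0], [0.0, 0.0, 0.0], [0.0, 0.0, 0.0], [0.0, 0.0, 0.0], [0.0, 0.0, 0.0], [0.0, 0.0, 0.0]]
max 0.17 0.03 0.03162277660168379 end [0.373 0.298 0.45 ]
```

Gripped (opening 11.6 mm, 30 N). Lifting straight up.

Request:
{"name": "play_rows", "arguments": {
  "translation": [
    [-0.17,0,-0.17],
    [-0.16,0,-0.16],
    [-0.17,0,-0.17],
    [-0.16,0,-0.16],
    [-0.17,0,-0.17],
    [-0.16,0,-0.16],
    [-0.17,0,-0.17],
    [-0.16,0,-0.16]
  ],
  "twist": [
    [0,0,0],
    [0,0,0],
    [0,0,0],
    [0,0,0],
    [0,0,0],
    [0,0,0],
    [0,0,0],
    [0,0,0]
  ],
  "gripper": [-1,-1,-1,-1,-1,-1,-1,-1]
}}

```text
time: 10.15
tool_pos: [0.3727, 0.2984, 0.3757]
ee_rot: [-3.14, 0.786, 3.096]
wrist_force: [-0.6, 0.7, -1.4]
width: 0.0116
finger_force: 30.0
```

Request:
{"name": "play_rows", "arguments": {
  "translation": [
    [-0.17,0,-0.17],
    [-0.16,0,-0.16],
    [-0.17,0,-0.17],
    [-0.16,0,-0.16],
    [-0.17,0,-0.17],
    [-0.16,0,-0.16],
    [-0.17,0,-0.17],
    [-0.16,0,-0.16]
  ],
  "twist": [
    [0,0,0],
    [0,0,0],
    [0,0,0],
    [0,0,0],
    [0,0,0],
    [0,0,0],
    [0,0,0],
    [0,0,0]
  ],
  "gripper": [-1,-1,-1,-1,-1,-1,-1,-1]
}}

```text
time: 10.95
tool_pos: [0.3726, 0.2985, 0.4504]
ee_rot: [-3.14, 0.786, 3.096]
wrist_force: [-0.2, -0.4, -0.5]
width: 0.0117
finger_force: 30.0
```

Run:
```python
from h import *
st(); snap('wrist'); find(['rod_tab','rod','rod_tip'],'wrist');p,r,_=pose(); g=p+r.apply([0,0,.18]); print(g.round(4))
snap('scene'); find(['rod_tab','rod_tip'],'scene')
az=-.05
plan2(None,[.470,-.235,g[2]+.005],24,(az,PI/4,PI),(-.35,PI/4,PI))
```

```text
t 10.95 p [0.3726 0.2985 0.4504] rpy [-3.14    0.786   3.0956] q [ 0.711 -0.246  1.679 -0.564  1.148 -0.727] F [-0.25 -0.39 -0.46] w 0.0117 ff 30.0
wrist spot_point rod_tab [([0.5037, 0.2894, 0.3215], 0.76)]
wrist spot_point rod [([0.5009, 0.2913, 0.2744], 0.93)]
wrist spot_point rod_tip [([0.5949, 0.4716, -0.0006], 0.41)]
[0.4998 0.2923 0.3224]
scene spot_point rod_tab [([0.4074, 0.0775, 0.0013], 0.63), ([0.5007, 0.2957, 0.3266], 0.62)]
scene spot_point rod_tip [([0.5028, 0.29, 0.1684], 0.56)]
T [[0.0, -0.51, -0.01], [0.0, -0.51, 0.0], [-0.02, -0.51, 0.0], [-0.01, -0.51, 0.01], [-0.02, -0.51, 0.01], [-0.03, -0.51, 0.02], [-0.03, -0.51, 0.02], [-0.04, -0.5, 0.03]] 
W [[0.09, -0.01, 0.12], [0.09, 0.0, 0.09], [0.09, 0.0, 0.09], [0.09, 0.0, 0.09], [0.09, 0.0, 0.09], [0.08, 0.0, 0.09], [0.09, 0.0, 0.08], [0.09, 0.0, 0.09]]
T [[-0.04, -0.51, 0.03], [-0.05, -0.51, 0.04], [-0.05, -0.51, 0.04], [-0.05, -0.5, 0.05], [-0.06, -0.51, 0.05], [-0.07, -0.5, 0.06], [-0.07, -0.5, 0.06], [-0.07, -0.5, 0.06]] 
W [[0.09, 0.0, 0.09], [0.09, 0.0, 0.09], [0.09, 0.0, 0.09], [0.09, 0.0, 0.09], [0.08, 0.0, 0.08], [0.09, 0.0, 0.09], [0.09, 0.0, 0.09], [0.09, 0.0, 0.09]]
T [[-0.08, -0.5, 0.07], [-0.09, -0.5, 0.08], [-0.09, -0.5, 0.08], [-0.09, -0.49, 0.08], [-0.1, -0.5, 0.09], [-0.1, -0.49, 0.1], [-0.11, -0.49, 0.1], [-0.11, -0.49, 0.1]] 
W [[0.09, 0.0, 0.09], [0.09, 0.0, 0.09], [0.08, 0.0, 0.08], [0.09, 0.0, 0.09], [0.09, 0.0, 0.09], [0.09, 0.0, 0.09], [0.09, 0.0, 0.09], [0.09, 0.0, 0.09]]
max 0.51 0.12 0.15033296378372907 end [ 0.35  -0.191  0.455]
```

Request:
{"name": "play_rows", "arguments": {
  "translation": [
    [0.0,-0.51,-0.01],
    [0.0,-0.51,0.0],
    [-0.02,-0.51,0.0],
    [-0.01,-0.51,0.01],
    [-0.02,-0.51,0.01],
    [-0.03,-0.51,0.02],
    [-0.03,-0.51,0.02],
    [-0.04,-0.5,0.03]
  ],
  "twist": [
    [0.09,-0.01,0.12],
    [0.09,0.0,0.09],
    [0.09,0.0,0.09],
    [0.09,0.0,0.09],
    [0.09,0.0,0.09],
    [0.08,0.0,0.09],
    [0.09,0.0,0.08],
    [0.09,0.0,0.09]
  ],
  "gripper": [-1,-1,-1,-1,-1,-1,-1,-1]
}}

```text
time: 12.1
tool_pos: [0.3637, 0.1349, 0.4507]
ee_rot: [3.141, 0.786, 2.991]
wrist_force: [0.6, -1.0, -1.2]
width: 0.0118
finger_force: 30.0
```

Request:
{"name": "play_rows", "arguments": {
  "translation": [
    [-0.04,-0.51,0.03],
    [-0.05,-0.51,0.04],
    [-0.05,-0.51,0.04],
    [-0.05,-0.5,0.05],
    [-0.06,-0.51,0.05],
    [-0.07,-0.5,0.06],
    [-0.07,-0.5,0.06],
    [-0.07,-0.5,0.06]
  ],
  "twist": [
    [0.09,0.0,0.09],
    [0.09,0.0,0.09],
    [0.09,0.0,0.09],
    [0.09,0.0,0.09],
    [0.08,0.0,0.08],
    [0.09,0.0,0.09],
    [0.09,0.0,0.09],
    [0.09,0.0,0.09]
  ],
  "gripper": [-1,-1,-1,-1,-1,-1,-1,-1]
}}

```text
time: 12.9
tool_pos: [0.3562, -0.0284, 0.4525]
ee_rot: [3.141, 0.786, 2.89]
wrist_force: [0.2, 0.2, -1.6]
width: 0.0119
finger_force: 30.0
```

Request:
{"name": "play_rows", "arguments": {
  "translation": [
    [-0.08,-0.5,0.07],
    [-0.09,-0.5,0.08],
    [-0.09,-0.5,0.08],
    [-0.09,-0.49,0.08],
    [-0.1,-0.5,0.09],
    [-0.1,-0.49,0.1],
    [-0.11,-0.49,0.1],
    [-0.11,-0.49,0.1]
  ],
  "twist": [
    [0.09,0.0,0.09],
    [0.09,0.0,0.09],
    [0.08,0.0,0.08],
    [0.09,0.0,0.09],
    [0.09,0.0,0.09],
    [0.09,0.0,0.09],
    [0.09,0.0,0.09],
    [0.09,0.0,0.09]
  ],
  "gripper": [-1,-1,-1,-1,-1,-1,-1,-1]
}}

```text
time: 13.7
tool_pos: [0.3501, -0.1923, 0.4543]
ee_rot: [3.14, 0.785, 2.789]
wrist_force: [0.1, -0.0, -1.0]
width: 0.0118
finger_force: 30.0
```

Request:
{"name": "play_rows", "arguments": {
  "translation": [
    [0,0,0],
    [0,0,0],
    [0,0,0]
  ],
  "twist": [
    [0,0,0],
    [0,0,0],
    [0,0,0]
  ],
  "gripper": [-1,-1,-1]
}}

```text
time: 14.0
tool_pos: [0.3504, -0.1907, 0.4548]
ee_rot: [3.139, 0.786, 2.79]
wrist_force: [-0.7, -0.6, -0.6]
width: 0.0117
finger_force: 30.0
```

Run:
```python
from h import *
st(); snap('wrist','w3.png'); p,r,_=pose(); g=p+r.apply([0,0,.18]); print(g.round(4),r.as_matrix().T.round(3))
K,Rc,c=cam(); np.savez('w3.npz',K=K,Rc=Rc.as_rotvec(),c=c,p=p,r=r.as_rotvec())
find(['tube_mouth','rod_tab','rod','rod_tip'],'wrist')
def pr(x): v=K@(Rc.apply(np.array(x)-c)); return (v[:2]/v[2]).round(1)
print('tab',pr(g),'org',pr(g-[0,0,.048]),'tip',pr(g-[0,0,.153]),'mouth',pr([.492,-.2455,.125]))
```

```text
t 14.0 p [ 0.3504 -0.1907  0.4548] rpy [3.1394 0.786  2.7905] q [-0.747 -0.516  1.851  0.317  1.083 -2.011] F [-0.72 -0.6  -0.62] w 0.0117 ff 30.0
[ 0.4702 -0.234   0.3277] [[-0.663  0.243 -0.708]
 [ 0.342  0.94   0.001]
 [ 0.665 -0.241 -0.706]]
wrist spot_point tube_mouth [([0.4926, -0.2459, 0.1279], 0.58)]
wrist spot_point rod_tab [([0.4724, -0.2339, 0.3259], 0.57)]
wrist spot_point rod [([0.4701, -0.2347, 0.2781], 0.73)]
wrist spot_point rod_tip [([0.4689, -0.2359, 0.1729], 0.91)]
tab [320.8 295. ] org [320.8 215.1] tip [320.8  93.1] mouth [316.9  78.4]
```

View pics/w3.png

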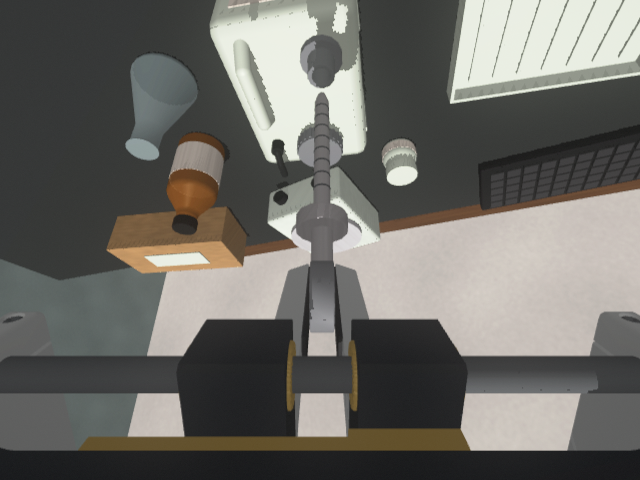

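The rod tip is at (322,94) px, right where an upright rod should be. The tube rim is near (321,75). A crop will locate the rim ellipse.

Run:
```python
from h import *
im=cv2.imread('pics/w3.png'); d=np.load('w3.npz'); Rc=R.from_rotvec(d['Rc']);K=d['K'];c=d['c']
x0,y0,f=285,25,7
k=cv2.resize(im[y0:y0+85,x0:x0+75],None,fx=f,fy=f,interpolation=cv2.INTER_CUBIC); k0=k.copy()
a=np.linspace(0,2*PI,60)
for rad,col in((.012,(0,255,0)),(.008,(0,255,255))):
    v=Rc.apply(np.c_[.492+rad*np.cos(a),-.2455+rad*np.sin(a),0*a+.125]-c)@K.T
    cv2.polylines(k,[np.round((v[:,:2]/v[:,2:]-[x0,y0]+.5)*f).astype(np.int32)],True,col,1)
for i in range(0,75,10): cv2.putText(k,str(x0+i),(i*f,12),0,.4,(0,0,255),1)
for i in range(0,85,10): cv2.putText(k,str(y0+i),(0,i*f+5),0,.4,(0,0,255),1)
cv2.imwrite('pics/c3.png',k)
```

```text
(no output)
```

View pics/c3.png

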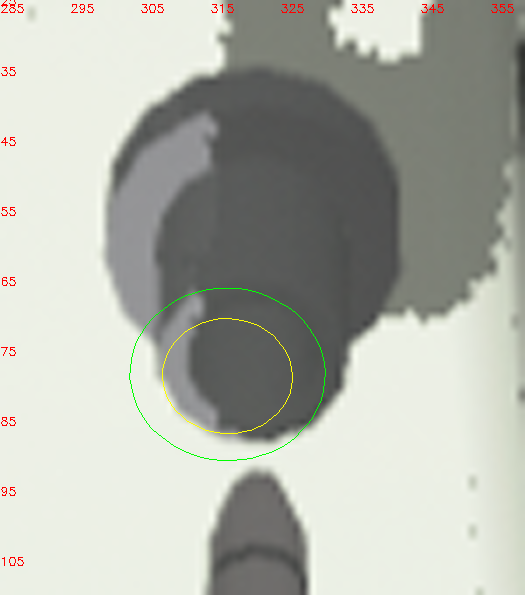

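Run:
```python
from h import *
d=np.load('w3.npz'); Rc=R.from_rotvec(d['Rc']);K=d['K'];c=d['c']
def bp(u,v,z):
    q=Rc.inv().apply(np.linalg.inv(K)@[u,v,1]); return c+q*(z-c[2])/q[2]
m=bp(321.2,75.6,.125); t=bp(321.6,93.1,.1747); print(m.round(4),t.round(4))
p,r,_=pose(); g=p+r.apply([0,0,.18]); dlt=(m-t)[:2]; print(g.round(4),dlt)
tgt=np.r_[g[:2]+dlt,.286]   # tip 8 mm above rim
print(tgt); plan2(None,tgt,8,(-.35,PI/4,PI),(-.35,PI/4,PI))
```

```text
[ 0.4908 -0.2411  0.125 ] [ 0.4704 -0.2335  0.1747]
[ 0.4703 -0.2342  0.3281] [ 0.02033921 -0.00769165]
[ 0.49061973 -0.24189938  0.286     ]
T [[0.04, 0.0, 0.14], [0.04, 0.0, 0.14], [0.05, 0.0, 0.14], [0.04, 0.0, 0.14], [0.05, 0.0, 0.14], [0.04, 0.0, 0.15], [0.05, 0.0, 0.14], [0.04, 0.0, 0.14]] 
W [[0.01, 0.01, 0.0], [0.0, 0.0, 0.0], [0.0, 0.0, 0.0], [0.0, 0.0, 0.0], [0.0, 0.0, 0.0], [0.0, 0.0, 0.0], [0.0, 0.0, 0.0], [0.0, 0.0, 0.0]]
max 0.15 0.01 0.01414213562373095 end [ 0.371 -0.198  0.413]
```

Request:
{"name": "play_rows", "arguments": {
  "translation": [
    [0.04,0.0,0.14],
    [0.04,0.0,0.14],
    [0.05,0.0,0.14],
    [0.04,0.0,0.14],
    [0.05,0.0,0.14],
    [0.04,0.0,0.15],
    [0.05,0.0,0.14],
    [0.04,0.0,0.14]
  ],
  "twist": [
    [0.01,0.01,0],
    [0,0,0],
    [0,0,0],
    [0,0,0],
    [0,0,0],
    [0,0,0],
    [0,0,0],
    [0,0,0]
  ],
  "gripper": [-1,-1,-1,-1,-1,-1,-1,-1]
}}

```text
time: 15.05
tool_pos: [0.3713, -0.199, 0.4126]
ee_rot: [3.141, 0.785, 2.79]
wrist_force: [-0.3, -0.5, -0.8]
width: 0.0116
finger_force: 30.0
```

Request:
{"name": "play_rows", "arguments": {
  "translation": [
    [0,0,0],
    [0,0,0]
  ],
  "twist": [
    [0,0,0],
    [0,0,0]
  ],
  "gripper": [-1,-1]
}}

```text
time: 15.25
tool_pos: [0.3712, -0.1989, 0.413]
ee_rot: [3.141, 0.785, 2.79]
wrist_force: [0.3, -0.2, 0.3]
width: 0.0118
finger_force: 30.0
```

Run:
```python
from h import *
st(); im=snap('wrist','w4.png')[:,:,::-1]; p,r,_=pose(); g=p+r.apply([0,0,.18]); print(g.round(4),r.as_matrix().T.round(3))
K,Rc,c=cam(); np.savez('w4.npz',K=K,Rc=Rc.as_rotvec(),c=c,p=p,r=r.as_rotvec())
x0,y0,f=275,40,5
k=cv2.resize(im[y0:y0+110,x0:x0+95],None,fx=f,fy=f,interpolation=cv2.INTER_CUBIC)
a=np.linspace(0,2*PI,60)
def circ(x,y,z,rad,col):
    v=Rc.apply(np.c_[x+rad*np.cos(a),y+rad*np.sin(a),0*a+z]-c)@K.T; q=v[:,:2]/v[:,2:]; print(q.mean(0))
    cv2.polylines(k,[np.round((q-[x0,y0]+.5)*f).astype(np.int32)],True,col,1)
circ(.4908,-.2411,.125,.012,(0,255,0)); circ(.4908,-.2411,.125,.008,(0,255,255)); circ(g[0],g[1],g[2]-.153,.0025,(0,0,255)); circ(g[0],g[1],g[2]-.145,.005,(0,0,255)); circ(g[0],g[1],g[2]-.06,.005,(255,0,0))
for i in range(0,95,10): cv2.putText(k,str(x0+i),(i*f,12),0,.4,(0,0,255),1)
for i in range(0,110,10): cv2.putText(k,str(y0+i),(0,i*f+5),0,.4,(0,0,255),1)
cv2.imwrite('pics/c4.png',k)
```

```text
t 15.25 p [ 0.3712 -0.1989  0.413 ] rpy [3.1405 0.7853 2.7897] q [-0.72  -0.457  1.899  0.314  0.973 -2.018] F [ 0.33 -0.22  0.31] w 0.0118 ff 30.0
[ 0.4908 -0.2427  0.2862] [[-0.663  0.243 -0.707]
 [ 0.344  0.939  0.001]
 [ 0.664 -0.243 -0.707]]
[323.06461609  85.15520203]
[323.0351672   85.24416831]
[320.98524716  93.25058795]
[321.00100083 100.74068041]
[320.95588571 198.11144076]
```

View pics/c4.png

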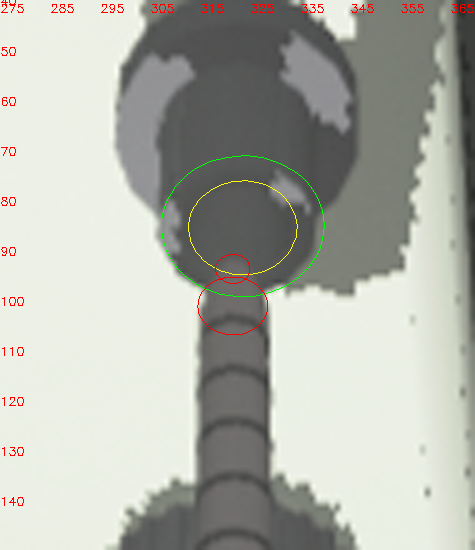

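The rim centre is within about 1.5 mm of the rod axis. I'll correct that, then start the insertion gently.

Request:
{"name": "play_rows", "arguments": {
  "translation": [
    [0.03,0.02,-0.03],
    [0,0,0],
    [0.09,0,0.09],
    [0.09,0,0.09],
    [0.09,0,0.09],
    [0.09,0,0.09],
    [0.09,0,0.09],
    [0,0,0]
  ],
  "twist": [
    [0,0,0],
    [0,0,0],
    [0,0,0],
    [0,0,0],
    [0,0,0],
    [0,0,0],
    [0,0,0],
    [0,0,0]
  ],
  "gripper": [-1,-1,-1,-1,-1,-1,-1,-1]
}}

```text
time: 16.1
tool_pos: [0.3697, -0.1974, 0.3863]
ee_rot: [3.14, 0.783, 2.789]
wrist_force: [-0.3, 0.1, -0.7]
width: 0.0119
finger_force: 30.0
```

Run:
```python
from h import *
st(); p,r,o=pose(); g=p+r.apply([0,0,.18]); print(g.round(4), g[2]-.173,np.round(o['wrist_torque'],3))
```

```text
t 16.1 p [ 0.3697 -0.1974  0.3863] rpy [3.1396 0.7832 2.789 ] q [-0.72  -0.455  1.95   0.325  0.925 -2.037] F [-0.29  0.05 -0.68] w 0.0119 ff 30.0
[ 0.489  -0.2409  0.2587] 0.08572266952382263 [0.158 0.312 0.021]
```

19 mm in with no force. Continuing.

Request:
{"name": "play_rows", "arguments": {
  "translation": [
    [0.09,0,0.09],
    [0.09,0,0.09],
    [0.09,0,0.09],
    [0.09,0,0.09],
    [0.09,0,0.09],
    [0.09,0,0.09],
    [0.09,0,0.09],
    [0.09,0,0.09]
  ],
  "twist": [
    [0,0,0],
    [0,0,0],
    [0,0,0],
    [0,0,0],
    [0,0,0],
    [0,0,0],
    [0,0,0],
    [0,0,0]
  ],
  "gripper": [-1,-1,-1,-1,-1,-1,-1,-1]
}}

```text
time: 16.9
tool_pos: [0.3698, -0.1975, 0.3465]
ee_rot: [3.141, 0.786, 2.79]
wrist_force: [-0.9, -1.0, -1.2]
width: 0.0117
finger_force: 30.0
```

Run:
```python
from h import *
st(); p,r,o=pose(); g=p+r.apply([0,0,.18]); print(g.round(4), g[2]-.173,np.round(o['wrist_torque'],3))
snap('wrist','w5.png'); find(['tube_mouth','rod'],'wrist')
```

```text
t 16.9 p [ 0.3698 -0.1975  0.3465] rpy [3.1407 0.7855 2.7898] q [-0.72  -0.438  2.019  0.349  0.841 -2.075] F [-0.95 -0.97 -1.23] w 0.0117 ff 30.0
[ 0.4894 -0.2412  0.2193] 0.04625227027440529 [ 0.23   0.33  -0.013]
wrist spot_point tube_mouth [([0.4905, -0.2413, 0.1274], 0.68)]
wrist spot_point rod [([0.4882, -0.2429, 0.1721], 0.7), ([0.5324, -0.2798, 0.0028], 0.3)]
```

View pics/w5.png

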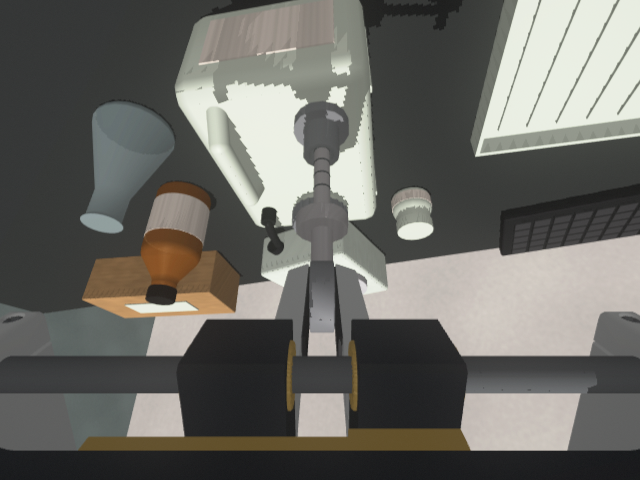

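The stem is clearly inside the tube, entering at (321,155) px and centred, with no load. Lowering 40 mm more, then the last few mm gently.

Request:
{"name": "play_rows", "arguments": {
  "translation": [
    [0.09,0,0.09],
    [0.09,0,0.09],
    [0.09,0,0.09],
    [0.09,0,0.09],
    [0.09,0,0.09],
    [0.09,0,0.09],
    [0.09,0,0.09],
    [0.06,0,0.06]
  ],
  "twist": [
    [0,0,0],
    [0,0,0],
    [0,0,0],
    [0,0,0],
    [0,0,0],
    [0,0,0],
    [0,0,0],
    [0,0,0]
  ],
  "gripper": [-1,-1,-1,-1,-1,-1,-1,-1]
}}

```text
time: 17.85
tool_pos: [0.3698, -0.1975, 0.3072]
ee_rot: [3.14, 0.785, 2.79]
wrist_force: [-0.7, 1.0, -1.2]
width: 0.0121
finger_force: 30.0
```

Request:
{"name": "play_rows", "arguments": {
  "translation": [
    [0.02,0,0.02],
    [0.02,0,0.02],
    [0.02,0,0.02],
    [0,0,0]
  ],
  "twist": [
    [0,0,0],
    [0,0,0],
    [0,0,0],
    [0,0,0]
  ],
  "gripper": [-1,-1,-1,-1]
}}

```text
time: 18.25
tool_pos: [0.3699, -0.1975, 0.3045]
ee_rot: [3.141, 0.786, 2.79]
wrist_force: [0.2, -0.5, -0.9]
width: 0.0118
finger_force: 30.0
```

Run:
```python
from h import *
st(); p,r,o=pose(); g=p+r.apply([0,0,.18]); print(g.round(4), g[2]-.173,np.round(o['wrist_torque'],3))
```

```text
t 18.25 p [ 0.3699 -0.1975  0.3045] rpy [3.1407 0.7855 2.7898] q [-0.72  -0.407  2.085  0.383  0.751 -2.123] F [ 0.2  -0.52 -0.92] w 0.0118 ff 30.0
[ 0.4894 -0.2412  0.1773] 0.004262875613072176 [0.234 0.282 0.002]
```

Request:
{"name": "play_rows", "arguments": {
  "translation": [
    [0.02,0,0.02],
    [0.02,0,0.02],
    [0.02,0,0.02],
    [0,0,0]
  ],
  "twist": [
    [0,0,0],
    [0,0,0],
    [0,0,0],
    [0,0,0]
  ],
  "gripper": [-1,-1,-1,-1]
}}

```text
time: 18.65
tool_pos: [0.3698, -0.1974, 0.3009]
ee_rot: [3.141, 0.785, 2.79]
wrist_force: [-0.2, -0.4, -1.0]
width: 0.0118
finger_force: 30.0
```

Request:
{"name": "play_rows", "arguments": {
  "translation": [
    [0.01,0,0.01],
    [0.01,0,0.01],
    [0,0,0]
  ],
  "twist": [
    [0,0,0],
    [0,0,0],
    [0,0,0]
  ],
  "gripper": [-1,-1,-1]
}}

```text
time: 18.95
tool_pos: [0.3699, -0.1975, 0.3001]
ee_rot: [3.141, 0.786, 2.79]
wrist_force: [0.3, 0.3, -1.3]
width: 0.0118
finger_force: 30.0
```

Request:
{"name": "play_rows", "arguments": {
  "translation": [
    [0.01,0,0.01],
    [0.01,0,0.01],
    [0,0,0]
  ],
  "twist": [
    [0,0,0],
    [0,0,0],
    [0,0,0]
  ],
  "gripper": [-1,-1,-1]
}}

```text
time: 19.25
tool_pos: [0.3701, -0.1976, 0.2998]
ee_rot: [3.141, 0.788, 2.79]
wrist_force: [-1.9, 1.2, 4.4]
width: 0.0118
finger_force: 30.0
```

The collar has stopped on the rim: upward force rose to 4.4 N at the expected height. Holding a moment.

Request:
{"name": "play_rows", "arguments": {
  "translation": [
    [0,0,0],
    [0,0,0],
    [0,0,0],
    [0,0,0],
    [0,0,0],
    [0,0,0],
    [0,0,0],
    [0,0,0]
  ],
  "twist": [
    [0,0,0],
    [0,0,0],
    [0,0,0],
    [0,0,0],
    [0,0,0],
    [0,0,0],
    [0,0,0],
    [0,0,0]
  ],
  "gripper": [-1,-1,-1,-1,-1,-1,-1,-1]
}}

```text
time: 20.05
tool_pos: [0.3701, -0.1976, 0.2998]
ee_rot: [3.141, 0.788, 2.79]
wrist_force: [-2.3, 1.8, 5.2]
width: 0.0119
finger_force: 30.0
```

Request:
{"name": "play_rows", "arguments": {
  "translation": [
    [0,0,0],
    [0,0,0],
    [0,0,0],
    [0,0,0],
    [0,0,0],
    [0,0,0],
    [0,0,0],
    [0,0,0]
  ],
  "twist": [
    [0,0,0],
    [0,0,0],
    [0,0,0],
    [0,0,0],
    [0,0,0],
    [0,0,0],
    [0,0,0],
    [0,0,0]
  ],
  "gripper": [-1,-1,-1,-1,-1,-1,-1,-1]
}}

```text
time: 20.85
tool_pos: [0.3701, -0.1976, 0.2998]
ee_rot: [3.141, 0.788, 2.79]
wrist_force: [-3.5, 1.9, 4.8]
width: 0.0117
finger_force: 30.0
```

Run:
```python
from h import *
st(); snap('wrist'); find(['rod','rod_tab','tube_mouth'],'wrist')
```

```text
t 20.85 p [ 0.3701 -0.1976  0.2998] rpy [3.1413 0.7875 2.7901] q [-0.72  -0.403  2.092  0.389  0.738 -2.131] F [-3.54  1.94  4.85] w 0.0117 ff 30.0
wrist spot_point rod [([0.4913, -0.2444, 0.1251], 0.6)]
wrist spot_point rod_tab [([0.4926, -0.2417, 0.1758], 0.71), ([0.7439, -0.2019, -0.0031], 0.55)]
wrist spot_point tube_mouth []
```

The rod's origin reads at rim height, so it is seated. Drawing it straight out.

Request:
{"name": "play_rows", "arguments": {
  "translation": [
    [-0.09,0,-0.09],
    [-0.18,0,-0.18],
    [-0.18,0,-0.18],
    [-0.18,0,-0.18],
    [-0.18,0,-0.18],
    [-0.18,0,-0.18],
    [-0.18,0,-0.18],
    [-0.18,0,-0.18]
  ],
  "twist": [
    [0,0,0],
    [0,0,0],
    [0,0,0],
    [0,0,0],
    [0,0,0],
    [0,0,0],
    [0,0,0],
    [0,0,0]
  ],
  "gripper": [-1,-1,-1,-1,-1,-1,-1,-1]
}}

```text
time: 21.85
tool_pos: [0.3698, -0.1975, 0.3762]
ee_rot: [3.141, 0.786, 2.79]
wrist_force: [0.7, 0.6, -1.4]
width: 0.0115
finger_force: 30.0
```

Request:
{"name": "play_rows", "arguments": {
  "translation": [
    [-0.18,0,-0.18],
    [-0.18,0,-0.18],
    [-0.18,0,-0.18],
    [-0.18,0,-0.18],
    [-0.18,0,-0.18],
    [-0.18,0,-0.18],
    [-0.18,0,-0.18],
    [-0.18,0,-0.18]
  ],
  "twist": [
    [0,0,0],
    [0,0,0],
    [0,0,0],
    [0,0,0],
    [0,0,0],
    [0,0,0],
    [0,0,0],
    [0,0,0]
  ],
  "gripper": [-1,-1,-1,-1,-1,-1,-1,-1]
}}

```text
time: 22.65
tool_pos: [0.3698, -0.1976, 0.4575]
ee_rot: [3.141, 0.785, 2.79]
wrist_force: [1.6, -0.0, -1.1]
width: 0.0116
finger_force: 30.0
```

Run:
```python
from h import *
st(); snap('wrist'); find(['rod','rod_tip'],'wrist'); p,r,o=pose(); g=p+r.apply([0,0,.18]); print(g.round(4))
# to tab (0.43,0,.33), then roll about tool axis
print('A');plan2(None,[.43,0,.34],16,(-.35,PI/4,PI),(0,PI/4,PI))
```

```text
t 22.65 p [ 0.3698 -0.1976  0.4575] rpy [3.1407 0.7855 2.7898] q [-0.72  -0.465  1.816  0.297  1.059 -1.986] F [ 1.56 -0.03 -1.14] w 0.0116 ff 30.0
wrist spot_point rod [([0.4901, -0.2414, 0.2826], 0.8)]
wrist spot_point rod_tip [([0.4897, -0.2452, 0.174], 0.76)]
[ 0.4896 -0.2415  0.3307]
A
T [[0.13, 0.25, -0.16], [0.14, 0.26, -0.16], [0.13, 0.26, -0.15], [0.13, 0.27, -0.15], [0.12, 0.27, -0.14], [0.12, 0.27, -0.14], [0.11, 0.28, -0.13], [0.11, 0.28, -0.13]] 
W [[-0.16, 0.02, -0.16], [-0.16, 0.0, -0.16], [-0.15, 0.0, -0.15], [-0.16, 0.0, -0.16], [-0.15, 0.0, -0.15], [-0.16, 0.0, -0.16], [-0.15, 0.0, -0.15], [-0.16, 0.0, -0.16]]
T [[0.1, 0.29, -0.12], [0.09, 0.29, -0.12], [0.09, 0.29, -0.11], [0.09, 0.29, -0.1], [0.08, 0.3, -0.1], [0.07, 0.3, -0.09], [0.06, 0.31, -0.09], [0.07, 0.3, -0.08]] 
W [[-0.15, 0.0, -0.15], [-0.15, 0.0, -0.16], [-0.16, 0.0, -0.15], [-0.15, 0.0, -0.15], [-0.16, 0.0, -0.16], [-0.15, 0.0, -0.15], [-0.16, 0.0, -0.16], [-0.15, 0.0, -0.15]]
max 0.31 0.16 0.22715633383201095 end [ 0.303 -0.     0.467]
```

Withdrawn: the tip is at 0.174 m. I'll present from a pose with wrist margin: hand at about (0.36,-0.08), pointing at the tray, then roll half a turn about the tool axis.

Run:
```python
from h import *
az=.28; tc=np.array([.36,-.08]); d=np.array([np.cos(az),np.sin(az)]); tab=np.r_[tc+.1273*d,.33]; print(tab, tab[:2]+.153*d)
plan2(None,tab,16,(-.35,PI/4,PI),(az,PI/4,PI-.4))
```

```text
[ 0.48234236 -0.04481993  0.33      ] [ 0.62938384 -0.00253751]
T [[0.07, 0.16, -0.08], [0.08, 0.16, -0.07], [0.07, 0.16, -0.06], [0.07, 0.17, -0.06], [0.07, 0.17, -0.05], [0.06, 0.17, -0.04], [0.06, 0.17, -0.03], [0.05, 0.17, -0.02]] 
W [[-0.29, 0.02, -0.04], [-0.27, 0.01, -0.02], [-0.28, 0.02, -0.03], [-0.28, 0.02, -0.03], [-0.28, 0.03, -0.03], [-0.27, 0.04, -0.03], [-0.28, 0.05, -0.03], [-0.27, 0.05, -0.03]]
T [[0.05, 0.18, -0.01], [0.05, 0.17, 0.0], [0.04, 0.18, 0.0], [0.04, 0.18, 0.01], [0.04, 0.18, 0.02], [0.03, 0.18, 0.03], [0.02, 0.18, 0.04], [0.03, 0.18, 0.05]] 
W [[-0.27, 0.06, -0.02], [-0.27, 0.06, -0.03], [-0.27, 0.08, -0.03], [-0.27, 0.07, -0.03], [-0.26, 0.09, -0.03], [-0.27, 0.09, -0.03], [-0.26, 0.1, -0.02], [-0.26, 0.11, -0.03]]
max 0.18 0.29 0.2934280150224242 end [ 0.36  -0.08   0.457]
```

Request:
{"name": "play_rows", "arguments": {
  "translation": [
    [0.07,0.16,-0.08],
    [0.08,0.16,-0.07],
    [0.07,0.16,-0.06],
    [0.07,0.17,-0.06],
    [0.07,0.17,-0.05],
    [0.06,0.17,-0.04],
    [0.06,0.17,-0.03],
    [0.05,0.17,-0.02]
  ],
  "twist": [
    [-0.29,0.02,-0.04],
    [-0.27,0.01,-0.02],
    [-0.28,0.02,-0.03],
    [-0.28,0.02,-0.03],
    [-0.28,0.03,-0.03],
    [-0.27,0.04,-0.03],
    [-0.28,0.05,-0.03],
    [-0.27,0.05,-0.03]
  ],
  "gripper": [-1,-1,-1,-1,-1,-1,-1,-1]
}}

```text
time: 23.6
tool_pos: [0.3586, -0.1382, 0.4568]
ee_rot: [2.943, 0.764, 2.828]
wrist_force: [0.7, -0.2, -0.7]
width: 0.0118
finger_force: 30.0
```

Request:
{"name": "play_rows", "arguments": {
  "translation": [
    [0.05,0.18,-0.01],
    [0.05,0.17,0.0],
    [0.04,0.18,0.0],
    [0.04,0.18,0.01],
    [0.04,0.18,0.02],
    [0.03,0.18,0.03],
    [0.02,0.18,0.04],
    [0.03,0.18,0.05]
  ],
  "twist": [
    [-0.27,0.06,-0.02],
    [-0.27,0.06,-0.03],
    [-0.27,0.08,-0.03],
    [-0.27,0.07,-0.03],
    [-0.26,0.09,-0.03],
    [-0.27,0.09,-0.03],
    [-0.26,0.1,-0.02],
    [-0.26,0.11,-0.03]
  ],
  "gripper": [-1,-1,-1,-1,-1,-1,-1,-1]
}}

```text
time: 24.4
tool_pos: [0.36, -0.0792, 0.4562]
ee_rot: [2.767, 0.707, 2.883]
wrist_force: [0.4, -0.3, -0.9]
width: 0.0118
finger_force: 30.0
```

Run:
```python
from h import *
st(); p,r,o=pose(); g=p+r.apply([0,0,.18]); print(g.round(4))
plan2(None,[.4823,-.0448,.315],32,(.28,PI/4,PI-.4),(.28,PI/4,0))
```

```text
t 24.4 p [ 0.36   -0.0792  0.4562] rpy [2.7671 0.7067 2.8826] q [-0.605 -0.551  1.868  0.604  1.316 -2.057] F [ 0.36 -0.31 -0.92] w 0.0118 ff 30.0
[ 0.482  -0.0434  0.3288]
T [[0.02, 0.01, 0.01], [0.0, 0.0, 0.01], [0.01, -0.01, 0.0], [0.0, -0.01, 0.01], [0.01, 0.0, 0.01], [0.0, -0.01, 0.01], [0.01, -0.01, 0.0], [0.0, 0.0, 0.01]] 
W [[0.03, -0.02, 0.85], [0.0, 0.0, 0.85], [0.0, 0.0, 0.86], [0.0, 0.0, 0.86], [0.0, 0.0, 0.85], [0.0, 0.0, 0.86], [0.0, 0.0, 0.86], [0.0, 0.0, 0.85]]
T [[0.0, -0.01, 0.01], [0.01, -0.01, 0.01], [0.0, 0.0, 0.0], [0.0, -0.01, 0.01], [0.0, -0.01, 0.01], [0.0, -0.01, 0.01], [0.0, -0.01, 0.0], [-0.01, 0.0, 0.01]] 
W [[0.0, 0.0, 0.86], [0.0, 0.0, 0.86], [0.0, 0.0, 0.85], [0.0, 0.0, 0.86], [0.0, 0.0, 0.86], [0.0, 0.0, 0.85], [0.0, 0.0, 0.86], [0.0, 0.0, 0.86]]
T [[0.0, -0.01, 0.01], [0.0, -0.01, 0.01], [-0.01, 0.0, 0.0], [0.0, -0.01, 0.01], [-0.01, -0.01, 0.01], [0.0, 0.0, 0.01], [-0.01, -0.01, 0.0], [0.0, 0.0, 0.01]] 
W [[0.0, 0.0, 0.85], [0.0, 0.0, 0.86], [0.0, 0.0, 0.86], [0.0, 0.0, 0.85], [0.0, 0.0, 0.86], [0.0, 0.0, 0.86], [0.0, 0.0, 0.86], [0.0, 0.0, 0.85]]
T [[-0.01, -0.01, 0.01], [-0.01, 0.0, 0.01], [0.0, 0.0, 0.0], [-0.01, 0.0, 0.01], [-0.01, -0.01, 0.01], [-0.01, 0.0, 0.01], [0.0, 0.0, 0.01], [-0.01, 0.0, 0.0]] 
W [[0.0, 0.0, 0.86], [0.0, 0.0, 0.86], [0.0, 0.0, 0.85], [0.0, 0.0, 0.86], [0.0, 0.0, 0.86], [0.0, 0.0, 0.85], [0.0, 0.0, 0.86], [0.0, 0.0, 0.86]]
max 0.02 0.86 0.86 end [ 0.36  -0.08   0.442]
```

Pure roll: 32 rows × 0.0856 rad about tool z.

Request:
{"name": "play_rows", "arguments": {
  "translation": [
    [0,0,0.01],
    [0,0,0.01],
    [0,0,0.01],
    [0,0,0],
    [0,0,0],
    [0,0,0],
    [0,0,0],
    [0,0,0]
  ],
  "twist": [
    [0.03,-0.02,0.85],
    [0,0,0.85],
    [0,0,0.86],
    [0,0,0.86],
    [0,0,0.85],
    [0,0,0.86],
    [0,0,0.86],
    [0,0,0.85]
  ],
  "gripper": [-1,-1,-1,-1,-1,-1,-1,-1]
}}

```text
time: 25.2
tool_pos: [0.3608, -0.0792, 0.4553]
ee_rot: [2.417, 0.334, 2.205]
wrist_force: [-0.1, 0.6, -0.9]
width: 0.012
finger_force: 30.0
```

Request:
{"name": "play_rows", "arguments": {
  "translation": [
    [0,0,0],
    [0,0,0],
    [0,0,0],
    [0,0,0],
    [0,0,0],
    [0,0,0],
    [0,0,0],
    [0,0,0]
  ],
  "twist": [
    [0,0,0.86],
    [0,0,0.86],
    [0,0,0.85],
    [0,0,0.86],
    [0,0,0.86],
    [0,0,0.85],
    [0,0,0.86],
    [0,0,0.86]
  ],
  "gripper": [-1,-1,-1,-1,-1,-1,-1,-1]
}}

```text
time: 26.0
tool_pos: [0.3608, -0.0792, 0.4553]
ee_rot: [2.367, -0.143, 1.705]
wrist_force: [-0.1, 0.1, -1.6]
width: 0.0119
finger_force: 30.0
```

Request:
{"name": "play_rows", "arguments": {
  "translation": [
    [0,0,0],
    [0,0,0],
    [0,0,0],
    [0,0,0],
    [0,0,0],
    [0,0,0],
    [0,0,0],
    [0,0,0]
  ],
  "twist": [
    [0,0,0.85],
    [0,0,0.86],
    [0,0,0.86],
    [0,0,0.85],
    [0,0,0.86],
    [0,0,0.86],
    [0,0,0.86],
    [0,0,0.85]
  ],
  "gripper": [-1,-1,-1,-1,-1,-1,-1,-1]
}}

```text
time: 26.8
tool_pos: [0.3608, -0.0792, 0.4553]
ee_rot: [2.579, -0.58, 1.134]
wrist_force: [-0.2, -0.4, -0.7]
width: 0.0121
finger_force: 30.0
```

Request:
{"name": "play_rows", "arguments": {
  "translation": [
    [0,0,0],
    [0,0,0],
    [0,0,0],
    [0,0,0],
    [0,0,0],
    [0,0,0],
    [0,0,0],
    [0,0,0]
  ],
  "twist": [
    [0,0,0.86],
    [0,0,0.86],
    [0,0,0.85],
    [0,0,0.86],
    [0,0,0.86],
    [0,0,0.85],
    [0,0,0.86],
    [0,0,0.86]
  ],
  "gripper": [-1,-1,-1,-1,-1,-1,-1,-1]
}}

```text
time: 27.6
tool_pos: [0.3608, -0.0792, 0.4553]
ee_rot: [-3.138, -0.785, 0.274]
wrist_force: [0.3, 0.6, -1.3]
width: 0.0118
finger_force: 30.0
```

Request:
{"name": "play_rows", "arguments": {
  "translation": [
    [0,0,0],
    [0,0,0],
    [0,0,0],
    [0,0,0]
  ],
  "twist": [
    [0,0,0],
    [0,0,0],
    [0,0,0],
    [0,0,0]
  ],
  "gripper": [-1,-1,-1,-1]
}}

```text
time: 28.0
tool_pos: [0.3608, -0.0795, 0.4553]
ee_rot: [3.14, -0.785, 0.28]
wrist_force: [0.4, 0.9, -0.8]
width: 0.0119
finger_force: 30.0
```

Run:
```python
from h import *
st(); p,r,o=pose(); g=p+r.apply([0,0,.18]); print(g.round(4),r.as_matrix().T.round(3))
im=snap('wrist','w6.png'); K,Rc,c=cam()
find(['rod_tip','rod','rod_tab','tray'],'wrist')
d=r.apply([np.sqrt(.5),0,np.sqrt(.5)]); print('axis',d, g+.153*d)
def pr(x): v=K@(Rc.apply(np.array(x)-c)); return (v[:2]/v[2]).round(1)
for s in (0,.048,.145,.153): print(s,pr(g+s*d))
snap('scene'); find(['rod_tip','rod'],'scene'); snap('top'); find(['rod_tip','rod'],'top')
```

```text
t 28.0 p [ 0.3608 -0.0795  0.4553] rpy [ 3.1399 -0.7848  0.2801] q [-0.603 -0.551  1.869  0.599  1.309  0.685] F [ 0.35  0.95 -0.75] w 0.0119 ff 30.0
[ 0.4831 -0.0446  0.328 ] [[ 0.68   0.196  0.707]
 [ 0.275 -0.961  0.001]
 [ 0.68   0.194 -0.708]]
wrist spot_point rod_tip [([0.6297, -0.0075, 0.3218], 0.84), ([0.5311, -0.0346, 0.3259], 0.31)]
wrist spot_point rod [([0.5297, -0.0338, 0.3269], 0.65)]
wrist spot_point rod_tab [([0.4866, -0.0453, 0.3264], 0.63)]
wrist spot_point tray [([0.5013, 0.2906, 0.0042], 0.64)]
axis [ 9.61371889e-01  2.75252105e-01 -6.07480871e-04] [ 0.63017324 -0.00249442  0.32786766]
0 [322.6 294.5]
0.048 [322.5 214.6]
0.145 [322.3 100.3]
0.153 [322.3  92.8]
scene spot_point rod_tip [([0.6312, -0.0033, 0.3254], 0.64)]
scene spot_point rod [([0.5294, -0.0319, 0.3253], 0.52)]
top spot_point rod_tip [([0.6343, -0.0018, 0.3239], 0.93)]
top spot_point rod [([0.4841, -0.045, 0.324], 0.62), ([0.5294, -0.0299, 0.3291], 0.6)]
```

View pics/w6.png

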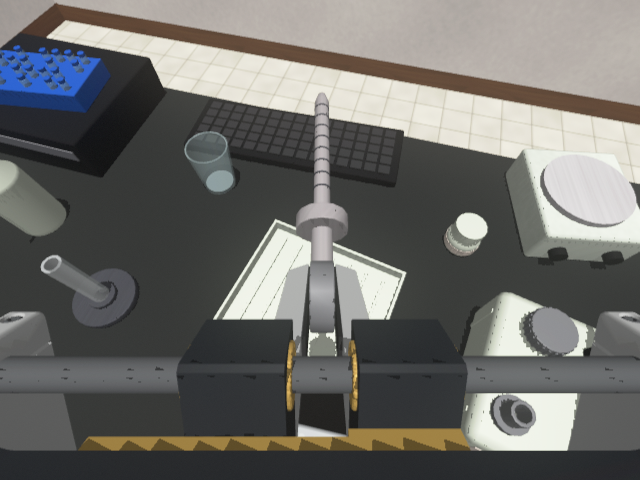

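The rod is level: its tip shows at (322,93) px exactly as predicted, at about (0.63, 0.00, 0.325), over the tray. I'll bring it down 80 mm and 15 mm further over the tray, then settle.

Request:
{"name": "play_rows", "arguments": {
  "translation": [
    [-0.21,0,0.15],
    [-0.21,0,0.15],
    [-0.21,0,0.15],
    [-0.21,0,0.15],
    [-0.21,0,0.15],
    [-0.21,0,0.15],
    [-0.21,0,0.15],
    [-0.21,0,0.15]
  ],
  "twist": [
    [0,0,0],
    [0,0,0],
    [0,0,0],
    [0,0,0],
    [0,0,0],
    [0,0,0],
    [0,0,0],
    [0,0,0]
  ],
  "gripper": [-1,-1,-1,-1,-1,-1,-1,-1]
}}

```text
time: 29.35
tool_pos: [0.3475, -0.0834, 0.373]
ee_rot: [3.14, -0.785, 0.279]
wrist_force: [0.2, -0.4, -0.7]
width: 0.0118
finger_force: 30.0
```

Request:
{"name": "play_rows", "arguments": {
  "translation": [
    [0,0,0],
    [0,0,0],
    [0,0,0],
    [0,0,0],
    [0,0,0],
    [0,0,0],
    [0,0,0],
    [0,0,0]
  ],
  "twist": [
    [0,0,0],
    [0,0,0],
    [0,0,0],
    [0,0,0],
    [0,0,0],
    [0,0,0],
    [0,0,0],
    [0,0,0]
  ],
  "gripper": [-1,-1,-1,-1,-1,-1,-1,-1]
}}

```text
time: 30.15
tool_pos: [0.3477, -0.0833, 0.3739]
ee_rot: [3.14, -0.785, 0.279]
wrist_force: [0.5, 0.2, -0.8]
width: 0.0118
finger_force: 30.0
```

Run:
```python
from h import *
st(); p,r,o=pose(); g=p+r.apply([0,0,.18]); d=r.apply([np.sqrt(.5),0,np.sqrt(.5)]); print(d.round(3),(g+.153*d).round(4),np.abs(o['qvel']).max())
snap('top'); find(['rod_tip','rod','tray','jar','tip_box'],'top'); snap('wrist'); find(['rod_tip'],'wrist')
```

```text
t 30.15 p [ 0.3477 -0.0833  0.3739] rpy [ 3.1403 -0.7849  0.2791] q [-0.643 -0.575  2.042  0.645  1.211  0.562] F [ 0.46  0.19 -0.83] w 0.0118 ff 30.0
[ 0.962  0.275 -0.001] [ 0.6172 -0.0065  0.2465] 0.0008992605577957916
top spot_point rod_tip [([0.6221, -0.004, 0.2432], 0.81)]
top spot_point rod [([0.5172, -0.0335, 0.247], 0.81)]
top spot_point tray [([0.5818, -0.0057, -0.0051], 0.81)]
top spot_point jar [([0.7422, -0.2035, 0.0018], 0.6)]
top spot_point tip_box [([0.3849, -0.0421, -0.0001], 0.77)]
wrist spot_point rod_tip [([0.6174, -0.0096, 0.2431], 0.9)]
```

The rod is still and level, with the tip over the tray and about 0.22 m above its rim. Handing in.

```bash
python3 -c "
from h import *
print(robot.close_job())"
```

```text
the job is handed in; nothing more can be done
None
```

I took the gauge rod from its holder, lowered it gently into the can's guide tube until the collar stopped on the rim, left it there for over a second and drew it out; I handed in at about 30 s with the rod held still and level, its tip over the tray and about 0.22 m above the tray's rim (no verdict was returned).

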